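Set the toe of a robot's front axle with its turnbuckle

TASK

The front wheels of this robot axle are toed in. With the steering still clamped on centre, turn the tie rod's turnbuckle by pushing its red-tipped bars round until both wheels point straight ahead, parallel to each other; then flip the toggle clamp fully open, lift out the orange centring block and set it down gently, upright, in the blue parts tray. Do not shift the spare wheel, the cup or the screwdriver.

Things in the scene. Friction and masses are not known exactly. Their poses are not given: they have to be found in the camera images.
- axle: Robot front axle, fixed on a 200 x 190 mm plate. Origin on the table under the midpoint between the kingpins (y = +-100 mm); x points to the vehicle's front (away from the arm within 0.3 rad), y to its left wheel. Grey beam at x = 2 to 26 mm, top at z = 84 mm. Blue clamp riser at x = 74 to 118 mm, y within 22 mm, top z = 128 mm, steel cheeks on it to z = 164 mm.
- turnbuckle_hub (a point): Centre of the turnbuckle, on its axis (axle -50, 0, 78 mm). It lies along axle y behind the beam: a 16 mm tube, 96 mm long, in two fixed bearing ears (y = +-28 mm, top z = 92 mm), with a 25 mm hub and four tommy bars in a cross in the plane y = 0: bars 8 mm thick, ending in red 15 mm balls centred 45 mm from the axis. A level push jams on a bar leaning over 40 deg back from upright.
- turnbuckle (a joint): Turn of the turnbuckle, rad. Grows as the upper bar is pushed forward (axle +x, towards the beam); a bar is upright at every multiple of pi/2. Growing draws both threaded ends in (6 mm each a turn) and takes 0.0191 rad of toe-in per rad off both wheels; parallel at 10.2, starts at 0.5 to 4.7. Stiff (0.12 N m, about 3 N at the balls), stays where left; range -1.5 to 16.
- toe_left (a joint): Steering angle of the left wheel (axle +y side), rad: 0 = straight ahead (parallel to the axle's x), positive = toed in (its front edge turned towards the axle's middle). Starts at 0.10 to 0.19. Only the turnbuckle can move it.
- toe_right (a joint): The same for the right wheel (axle -y side): 0 = straight ahead, positive = toed in; always equal to the left one.
- wheel_left (a point): Centre of the left wheel (black tyre, 110 mm diameter, 36 mm wide): 34 mm outboard of its kingpin, 74 mm above the table; its x axis lies along the rolling direction.
- wheel_right (a point): Centre of the right wheel, same size and place on its side; its x axis lies along the rolling direction.
- handle_pivot (a point): Hinge pin of the toggle clamp's handle: axle frame (94, 0, 150) mm; the hinge axis runs along the axle's y.
- handle_grip (a point): Middle of the toggle clamp handle's red grip, 70 mm from the pivot. The handle stands straight up when closed, reaches 100 mm from the pivot; the grip is 18 mm in diameter over its last 58 mm. To open, push it over towards the axle's front (+x), away from the block; about 3.5 N at the grip.
- clamp_handle (a joint): Angle of the clamp handle, rad: 0 = upright, clamp closed; grows to 1.15 (stop) as the handle tips towards the axle's front. Stiff (0.25 N m) and stays where it is left.
- clamp_arm (a joint): Angle of the clamp's 14 mm wide steel arm, rad: 0 = level, its rubber tip on the block (pivot at axle x = 82, z = 158 mm; arm reaches back to x = 8 mm, top z = 169 mm); rises 1.5 times as fast as the handle tips; 1.57 = straight up, 1.72 = fully open, then clear of the block and of a gripper above it.
- block_centre (a point): Centre of the orange centring block, 36 mm (axle x) by 52 mm (axle y) by 44 mm high, about 0.1 kg; the point is 22 mm above its feet. It sits at axle (14, 0) mm, feet at z = 92 mm on the 48 mm wide carriage; an 18 mm slot along x under it straddles a 10 mm high tongue: lift 12 mm before moving sideways. Its y faces are free for the gripper. Held down until the clamp's arm is up.
- tray: Blue open parts tray, empty, fixed on the table: 190 mm (its x) by 160 mm (its y) outside, walls 4 mm thick and 24 mm high, floor 4 mm thick. Origin under its centre, on the table.
- omni_wheel: Bystander: spare omni wheel lying flat, 95 mm across, 36 mm high; origin under its centre.
- cup: Bystander: pink plastic cup, 72 mm across, 85 mm high; origin under its centre.
- screwdriver: Bystander: yellow-handled screwdriver, 190 mm long, lying on the table.
Mind the look-alikes: they are no part of the job. Of the things shaped like the part that bears block_centre, the orange one is meant.

How it is judged:
By the outcome, as a careful person would: the job done as asked, in the order asked, and still so for the second after the job is handed in, with the robot touching nothing.
It also fails if it takes over 72 s, if anything falls off the work surface, if the arm or the gripper's body presses on something with over 40 N, if the wrist force passes 120 N, or if a joint passes its speed limit or range.

ROBOT

A 6-joint arm with a two-finger parallel gripper is mounted at the origin on the work surface. World frame = base frame: x ahead of the robot, y to its left, z up, the work surface at z = 0. Lengths are in m, angles in rad, forces in N, time in s.
With the tool pointing down it reaches from about 0.35 to 0.85 m from the base axis. Payload 8.1 kg.
Tool frame: the origin (TCP) lies midway between the tips of the shut fingers; the grasp point (between the pads) lies 19 mm behind it; z points along the fingers, y is the direction in which the jaws open and shut (so a half turn about z gives the same grasp; the last joint's range is limited). The gripper opens to 93 mm and grips with 3 to 60 N. Pads are 15 mm wide; open, the fingers measure 128 mm over their backs; the gripper's body (75 mm by 188 mm) begins 65 mm behind the grasp point.
Start: joints at [1.254, 0.13, 1.488, -0, 1.523, -0.085], TCP at [0.138, 0.584, 0.219] pointing down, gripper open.
Joint ranges: [-2.96, 2.96], [-0.89, 2.26], [0.02, 2.5], [-1.34, 4.48], [0, 2.73], [-2.66, 2.66]. Speed limits (rad/s): [2.39, 2.39, 2.79, 3.14, 3.14, 3.14].

INTERFACE

Orientations are given as a unit quaternion [w, x, y, z].
In Python, from station import bot, optics, ticket gives the robot as it stands. The module is installed in compiled form; this text tells all that it offers.
- The arm moves only by the tool play_rows, never from a script. Its argument "motion" is a list of rows, each an object with "offset": the shift along the tool's x, y, z in m, a list of three; "delta_rot": the turn, a rotation vector about the tool's x, y, z in rad, a list of three; "grip": the gripper's target within -1 to 1 (fully open at 1, half-way at 0, shut at -1). In form: [{"offset": [tx, ty, tz], "delta_rot": [rx, ry, rz], "grip": grip}, ...]. A call has 1 to 12 rows; each row shifts and turns the commanded pose from where the row before left it, along the tool's axes as they then stand; what a row does not reach is not made up. A row lasts 1/8 s, in which the tool goes at most 62.5 mm and 10.7 degrees, less where a joint would pass 70% of its speed; a pose out of reach is approached as far as the arm can. A call is refused whole if a number of a shift passes 0.0625 or a number of a turn 0.188, either way. A call with a gripper value outside its range is refused whole. The fingers move at their own pace and stop on an object; the grip force is fixed at half the most. Time passes only in rows, so rows that do not move let the fingers close. It gives the time, the measured TCP pose, the force and the opening at its end, in the units of the state.
- bot.get_state(): the state, without advancing time (a new reading comes with each control period).
- optics.camera(name): name is "scene" or "top"; returns a dict with "color" (480x640x3 uint8, red, green, blue), "z_map" (480x640 float32, m along the optical axis (not along the pixel's ray), 0 where there is no reading), "fx", "fy", "cx", "cy" (pixels), "k1" (the pictures are not rectified: a ray, as slopes to the right and down, at radius r is drawn at 1 + k1 r^2 times it, then the intrinsics apply), "camera_from_world" (4x4, takes a point from world to camera coordinates). Camera axes: x right, y down, z forward; pixel columns grow to the right and rows downward; lengths in m; the calibration is good to about 2 mm. A picture is of the moment at which its call begins.
- ticket.hand_in(): hands the job in, once; it reports no verdict.
The state is a dict: "time": time; "q": joint angles; "joint_vel": joint speeds; "effort": joint torques, N m; "tool_pos": TCP position; "ee_rot": TCP orientation; "wrist_force": force on the tool from outside, world axes, zero at the start; "ft_torque": the same for the moment, N m; "finger_gap": finger opening in m.
Only numpy, scipy, OpenCV 4.12 (cv2) and the standard library are available. Lean on these libraries where they do the work, as an engineer would, in place of code of your own. Each camera call takes 0.05 s, during which the arm holds its last target. There are 200 camera calls.

## Working session

There is one attempt and no reset: what is moved stays moved. The work goes in short steps, Python scripts to look and compute and a tool call to move; the robot and the scene stay as the last step left them, time stands still between calls to the robot, and variables do not carry over. Pictures are saved under pics/ and viewed, about 8 in all and at most 12, crops included, and the job is handed in when it is done.

Besides the shell and the picture viewer there is one more tool, called after "Request:" by a JSON object that holds its "op" and its "data", one argument or row to a line. play_rows: Moves the arm, as the interface text tells. Its arguments: {"type":"object","properties":{"motion":{"type":"array"}},"required":["motion"]}

```bash
mkdir -p pics
cat > h.py <<'E'
import numpy as np,cv2
from station import bot,optics,ticket
from scipy.spatial.transform import Rotation as R
def cam(n):
    c=optics.camera(n); return c
def ray(c,u,v):
    u=np.atleast_1d(u).astype(float);v=np.atleast_1d(v).astype(float)
    x=(u-c['cx'])/c['fx'];y=(v-c['cy'])/c['fy'];a,b=x.copy(),y.copy()
    for _ in range(20):
        s=1+c['k1']*(a*a+b*b);a=x/s;b=y/s
    return np.stack([a,b,np.ones_like(a)],-1)
def pts(c,u,v,z=None):
    d=ray(c,u,v);T=np.linalg.inv(c['camera_from_world'])
    if z is None:
        zz=c['z_map'][np.round(np.atleast_1d(v)).astype(int),np.round(np.atleast_1d(u)).astype(int)]
        return (d*zz[:,None])@T[:3,:3].T+T[:3,3]
    w=d@T[:3,:3].T; return T[:3,3]+w*((z-T[2,3])/w[:,2])[:,None]
def proj(c,P):
    P=np.atleast_2d(P);T=c['camera_from_world'];q=P@T[:3,:3].T+T[:3,3];a=q[:,:2]/q[:,2:]
    s=1+c['k1']*(a**2).sum(1,keepdims=True);return a*s*[c['fx'],c['fy']]+[c['cx'],c['cy']]
def save(c,name): cv2.imwrite('pics/'+name,c['color'][:,:,::-1])
def st():
    s=bot.get_state();r=R.from_quat(np.roll(s['ee_rot'],-1)).as_matrix()
    print('t',s['time'],'p',np.round(s['tool_pos'],4),'F',np.round(s['wrist_force'],2),'gap',s['finger_gap'],'q',np.round(s['q'],3));print(np.round(r,3));return s,r
E
python3 - <<'E'
from h import *
st()
for n in('scene','top'):
    c=cam(n);save(c,n+'0.png');T=np.linalg.inv(c['camera_from_world']);print(n,c['fx'],c['k1'],np.round(T,3))
E
```

```text
t 0.0 p [0.1376 0.5834 0.2176] F [ 0.4   0.01 -0.44] gap 0.09308921817253024 q [ 1.254  0.131  1.489  0.     1.523 -0.085]
[[-0.973  0.23  -0.001]
 [ 0.23   0.973 -0.002]
 [ 0.    -0.002 -1.   ]]
scene 620.6802875203094 -0.21764765862095808 [[-0.878  0.294 -0.378  1.067]
 [ 0.479  0.507 -0.717  0.953]
 [-0.018 -0.81  -0.586  0.937]
 [ 0.     0.     0.     1.   ]]
top 571.1468101549261 -0.10249332940111817 [[-0.023 -0.995  0.093  0.457]
 [-1.     0.024  0.009 -0.018]
 [-0.011 -0.092 -0.996  1.296]
 [ 0.     0.     0.     1.   ]]
```

```bash
sleep 1
```

```text
(no output)
```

View pics/scene0.png

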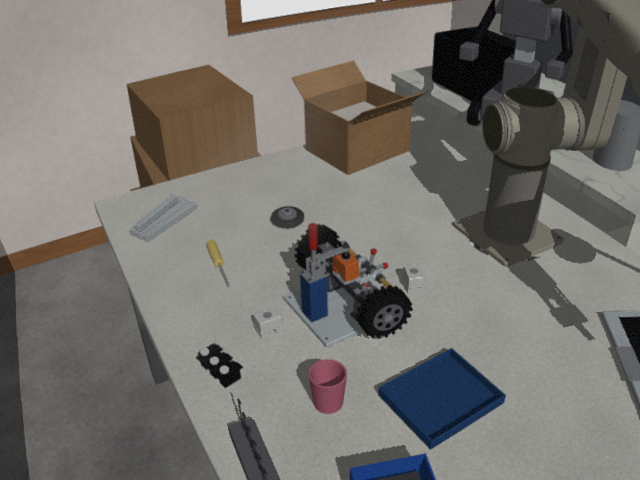

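View pics/top0.png

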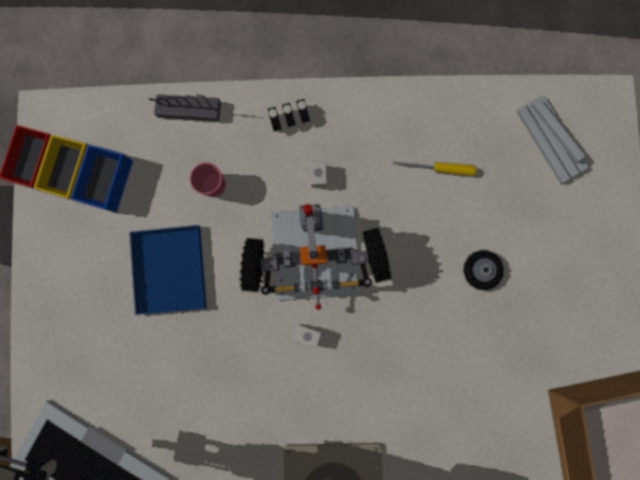

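Top view: axle at (313,255), with orange block there; grey/white look-alike blocks at (318,172) and (308,335), which are not orange. Large blue tray is at (168,270) (the red/yellow/blue bins at top left are something else), cup (207,180), screwdriver (435,168), spare wheel (483,270).

Run:
```python
from h import *
t=cam('top');s=cam('scene')
def hsv(c): return cv2.cvtColor(c['color'],cv2.COLOR_RGB2HSV)
def comps(c,lo,hi,name,mn=8,roi=None):
    m=cv2.inRange(hsv(c),lo,hi)
    n,l,stt,cen=cv2.connectedComponentsWithStats(m)
    for i in range(1,n):
        if stt[i,4]>=mn and(roi is None or (roi[0]<cen[i][0]<roi[2] and roi[1]<cen[i][1]<roi[3])):
            v,u=np.where(l==i);P=pts(c,u,v);P=P[np.isfinite(P).all(1)]
            print(name,np.round(cen[i],1),stt[i],'med',np.round(np.median(P,0),3),'zmax',np.round(np.percentile(P[:,2],95),3))
RT=(230,190,400,330);RS=(260,210,430,350)
for c,n,r in((t,'top',RT),(s,'scene',RS)):
    comps(c,(8,150,120),(16,255,255),n+' orange',roi=r)
    comps(c,(0,140,80),(5,255,255),n+' red',roi=r,mn=4);comps(c,(172,140,80),(180,255,255),n+' red2',roi=r,mn=4)
comps(t,(100,120,40),(120,255,255),'blue',mn=500)
comps(t,(165,60,60),(178,255,255),'cup',mn=200)
comps(t,(20,150,100),(32,255,255),'yel',mn=100)
# tray rect
m=cv2.inRange(hsv(t),(100,120,40),(120,255,255));cs,_=cv2.findContours(m,0,2)
for k in cs:
    if cv2.contourArea(k)>3000:
        b=cv2.boxPoints(cv2.minAreaRect(k));print('traybox',np.round(b));P=pts(t,b[:,0],b[:,1],.024);print(np.round(P,3),P.mean(0))
x=cv2.resize(t['color'][190:320,225:405],None,fx=4.4,fy=4.4,interpolation=2);cv2.imwrite('pics/topc.png',x[:,:,::-1])
x=cv2.resize(s['color'][210:350,265:435],None,fx=4.2,fy=4.2,interpolation=2);cv2.imwrite('pics/scec.png',x[:,:,::-1])
```

```text
top orange [307.4 256.7] [301 247  24  17 161] med [0.518 0.042 0.136] zmax 0.14
top orange [317.8 248.1] [316 246   4   5  16] med [0.538 0.018 0.137] zmax 0.139
top red [306.8 208.4] [303 205   9   8  52] med [0.604 0.033 0.25 ] zmax 0.253
top red [314.5 290.4] [312 288   6   6  22] med [0.452 0.026 0.127] zmax 0.13
top red [317.5 306.3] [316 305   4   4  14] med [0.418 0.023 0.076] zmax 0.078
scene orange [349.9 267.1] [336 254  23  28 319] med [0.525 0.055 0.122] zmax 0.136
scene red [312.8 236.3] [309 224   8  26 179] med [0.606 0.042 0.225] zmax 0.248
scene red [373.1 250.9] [371 249   5   5  17] med [0.453 0.03  0.124] zmax 0.128
scene red [385.3 265.1] [384 263   4   5  15] med [0.417 0.03  0.07 ] zmax 0.074
scene red [365.6 284.5] [363 284   5   3   8] med [0.469 0.032 0.036] zmax 0.039
blue [102.2 177.8] [  71  145   61   67 1712] med [0.714 0.5   0.046] zmax 0.072
blue [168.6 269.9] [ 131  226   74   87 5501] med [0.504 0.363 0.005] zmax 0.021
cup [207.3 179.3] [190 162  36  35 906] med [0.705 0.268 0.044] zmax 0.087
yel [ 58.5 166.7] [ 33 135  53  63 424] med [0.739 0.611 0.069] zmax 0.074
yel [455.  168.3] [434 163  42  12 369] med [ 0.719 -0.293  0.025] zmax 0.03
traybox [[130. 231.]
 [199. 226.]
 [205. 308.]
 [136. 314.]]
[[0.594 0.449 0.024]
 [0.602 0.289 0.024]
 [0.416 0.275 0.024]
 [0.407 0.434 0.024]] [0.50480612 0.36159072 0.024     ]
```

```bash
sleep 1
```

```text
(no output)
```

View pics/topc.png

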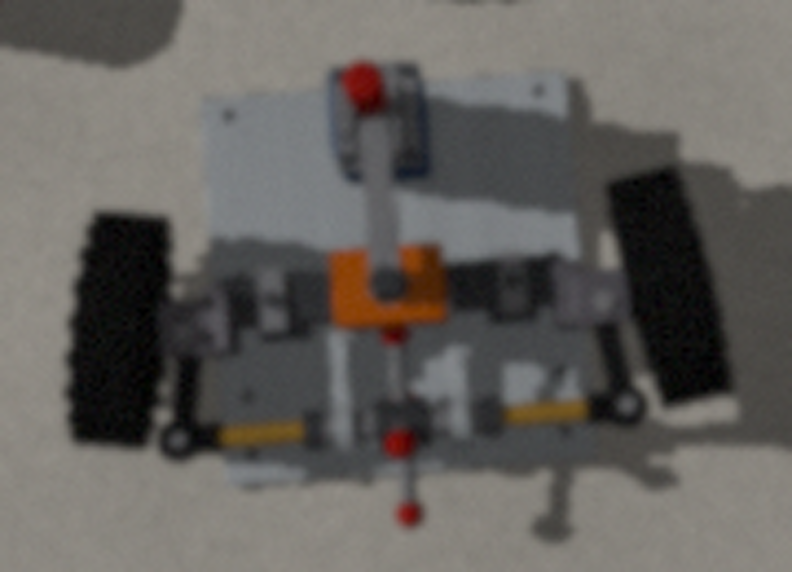

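View pics/scec.png

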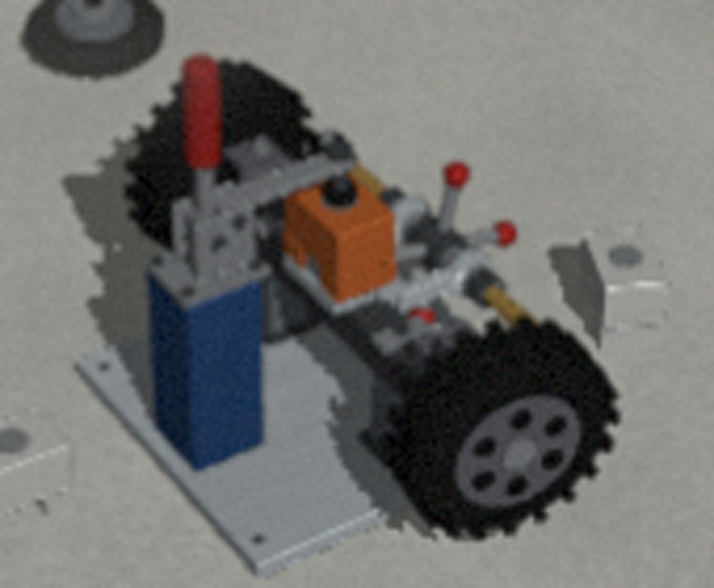

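Top crop confirms the orange block (crop 388,285) under the clamp arm and the toed-in wheels. One ball is near upright (400,442), one points back (408,513); the scene crop agrees. Now the precise axle pose, toe and bar angle.

```bash
cat >> h.py <<'E'
from scipy.optimize import least_squares
def tri(obs):
    A=[];b=[]
    for c,u,v in obs:
        T=np.linalg.inv(c['camera_from_world']);d=T[:3,:3]@ray(c,u,v)[0];d/=np.linalg.norm(d)
        M=np.eye(3)-np.outer(d,d);A.append(M);b.append(M@T[:3,3])
    A=np.vstack(A);b=np.hstack(b);x=np.linalg.lstsq(A,b,rcond=None)[0];return x,np.linalg.norm(A@x-b)
def wheelyaw(c):
    g=cv2.cvtColor(c['color'],cv2.COLOR_RGB2HSV)[...,2];v,u=np.where(c['z_map']>0);P=pts(c,u,v);val=g[v,u];out=[]
    for sgn in(1,-1):
        y0=.034+sgn*.138
        k=(abs(P[:,1]-y0)<.045)&(abs(P[:,0]-.512)<.08)&(P[:,2]>.085)&(val<55)
        m=np.zeros(g.shape,np.uint8);m[v[k],u[k]]=1
        n,l,s,_=cv2.connectedComponentsWithStats(m);i=1+np.argmax(s[1:,4]);k2=l[v,u]==i;Q=P[k2]
        r=cv2.minAreaRect((Q[:,:2]*1000).astype(np.float32));C=Q[:,:2].mean(0)
        # line through tread mid: mid of y-extent per x bin
        xs=np.arange(Q[:,0].min()+.012,Q[:,0].max()-.012,.005);L=[]
        for x in xs:
            q=Q[abs(Q[:,0]-x)<.004];L.append((x,np.percentile(q[:,1],4),np.percentile(q[:,1],96)))
        L=np.array(L);e=[np.arctan(np.polyfit(L[:,0],L[:,j],1)[0]) for j in(1,2)]
        out.append((np.round(C,4),r,np.round(e,3),len(Q)))
    return out
E
python3 - <<'E'
from h import *
t=cam('top');s=cam('scene')
for n,a,b in(('upper',(314.5,290.4),(373.1,250.9)),('back',(317.5,306.3),(385.3,265.1))):
    x,e=tri([(t,*a),(s,*b)]);print(n,np.round(x,4),e)
for w in wheelyaw(t):print(w)
J=pts(t,[265.9,367.7],[290,281.6],.078);print('joints',J, 'yaw',np.arctan2(-(J[0]-J[1])[0],(J[0]-J[1])[1]))
h=cv2.cvtColor(t['color'],cv2.COLOR_RGB2HSV);m=cv2.inRange(h,(6,120,60),(18,255,255));m[:240]=0;m[275:]=0;m[:,:290]=0;m[:,340:]=0
v,u=np.where(m>0);P=pts(t,u,v,.136);r=cv2.minAreaRect((P[:,:2]*1000).astype(np.float32));print('block',r)
# riser top / plate
v,u=np.where(t['z_map']>0);P=pts(t,u,v)
k=(P[:,2]>.003)&(P[:,2]<.02)&(abs(P[:,1]-.03)<.13)&(abs(P[:,0]-.53)<.13);Q=P[k];print('plate z',np.median(Q[:,2]),'xmax',np.percentile(Q[:,0],99))
L=[]
for y in np.arange(-.04,.1,.01):
    q=Q[abs(Q[:,1]-y)<.005]
    if len(q)>10:L.append((y,np.percentile(q[:,0],98)))
L=np.array(L);p=np.polyfit(L[:,0],L[:,1],1);print('front edge slope',p, 'yaw',np.arctan(-p[0]));print(np.round(L,3).tolist())
E
```

```text
upper [0.4511 0.0274 0.1207] 0.0010967546729451598
back [0.4156 0.0246 0.0652] 0.002969945536264637
(array([0.5079, 0.1556]), ((508.3536682128906, 151.72073364257812), (48.77947998046875, 108.8451919555664), 84.21536254882812), array([-0.119, -0.117]), 981)
(array([ 0.5224, -0.1043]), ((523.3645629882812, -102.64695739746094), (110.10322570800781, 42.706932067871094), 12.786308288574219), array([0.224, 0.213]), 925)
joints [[ 0.45458658  0.13218026  0.078     ]
 [ 0.46759722 -0.08480017  0.078     ]] yaw 0.05989057260041261
block ((523.598388671875, 28.046283721923828), (52.87563705444336, 36.64087677001953), 88.96086883544922)
plate z 0.011823790186099581 xmax 0.6535623943074341
front edge slope [-0.01755355  0.6373991 ] yaw 0.01755174439068094
[[-0.04, 0.641], [-0.03, 0.638], [-0.02, 0.636], [-0.01, 0.636], [0.0, 0.637], [0.01, 0.646], [0.02, 0.598], [0.03, 0.659], [0.04, 0.629], [0.05, 0.652], [0.06, 0.652], [0.07, 0.632], [0.08, 0.632], [0.09, 0.635], [0.1, 0.63]]
```

Toe 0.168 from the wheel edges matches turnbuckle ≈1.3 (bar leaning back ~0.3 rad), so about 8.9 rad are needed. Axle origin ≈ (0.510, 0.0275), yaw 0.055. Moving behind the turnbuckle.

Request:
{"op": "play_rows", "data": {
  "motion": [
    {"offset":[0,0,0],"delta_rot":[0,0,-0.1435],"grip":-1},
    {"offset":[0,0,0],"delta_rot":[0,0,-0.1435],"grip":-1},
    {"offset":[-0.0241,-0.0575,0],"delta_rot":[0,0,0],"grip":-1},
    {"offset":[-0.0241,-0.0575,0],"delta_rot":[0,0,0],"grip":-1},
    {"offset":[-0.0241,-0.0575,0],"delta_rot":[0,0,0],"grip":-1},
    {"offset":[-0.0241,-0.0575,0],"delta_rot":[0,0,0],"grip":-1},
    {"offset":[-0.0241,-0.0575,0],"delta_rot":[0,0,0],"grip":-1},
    {"offset":[-0.0241,-0.0575,0],"delta_rot":[0,0,0],"grip":-1},
    {"offset":[-0.0241,-0.0575,0],"delta_rot":[0,0,0],"grip":-1},
    {"offset":[-0.0241,-0.0575,0],"delta_rot":[0,0,0],"grip":-1},
    {"offset":[-0.0241,-0.0575,0],"delta_rot":[0,0,0],"grip":-1},
    {"offset":[-0.0241,-0.0575,0],"delta_rot":[0,0,0],"grip":-1}
  ]
}}

```text
time: 1.8
tool_pos: [0.4108, 0.0211, 0.2191]
ee_rot: [0.001, -0.027, 1.0, 0.0]
wrist_force: [0.3, 0.8, 0.5]
finger_gap: 0.0004
```

```bash
cat >> h.py <<'E'
YAW=.055;ORG=np.array([.510,.0275,0])
RA=R.from_euler('z',YAW).as_matrix()
def ax(p): return RA.T@(np.asarray(p)-ORG)
def goto(pa):  # tool-frame offset to axle point (m)
    s,r=st();print('axle tcp',np.round(ax(s['tool_pos'])*1000,1),'y yaw err',np.arctan2(r[1,1],r[0,1])-np.pi/2-YAW)
    print('offset',np.round(r.T@(RA@np.asarray(pa)+ORG-s['tool_pos']),4))
E
python3 -c "
from h import *
goto([-.1,0,.099])"
```

```text
t 1.8 p [0.4108 0.0211 0.2191] F [0.32 0.78 0.45] gap 0.0004122993766838384 q [-0.074 -0.406  1.975  0.     1.571 -1.699]
[[-0.998 -0.055  0.001]
 [-0.055  0.998  0.   ]
 [-0.002  0.    -1.   ]]
axle tcp [-99.4  -1.  219.1] y yaw err -6.407774880618639e-05
offset [0.0008 0.001  0.1201]
```

Request:
{"op": "play_rows", "data": {
  "motion": [
    {"offset":[0,0.0005,0.06],"delta_rot":[0,0,0],"grip":-1},
    {"offset":[0,0.0005,0.06],"delta_rot":[0,0,0],"grip":-1},
    {"offset":[0,0,0],"delta_rot":[0,0,0],"grip":-1},
    {"offset":[-0.0085,0,0],"delta_rot":[0,0,0],"grip":-1},
    {"offset":[-0.0085,0,0],"delta_rot":[0,0,0],"grip":-1},
    {"offset":[-0.0085,0,0],"delta_rot":[0,0,0],"grip":-1},
    {"offset":[-0.0085,0,0],"delta_rot":[0,0,0],"grip":-1},
    {"offset":[-0.0085,0,0],"delta_rot":[0,0,0],"grip":-1},
    {"offset":[-0.0085,0,0],"delta_rot":[0,0,0],"grip":-1},
    {"offset":[-0.0085,0,0],"delta_rot":[0,0,0],"grip":-1},
    {"offset":[-0.0085,0,0],"delta_rot":[0,0,0],"grip":-1}
  ]
}}

```text
time: 3.18
tool_pos: [0.4769, 0.0277, 0.0975]
ee_rot: [-0.002, -0.028, 1.0, -0.0]
wrist_force: [-4.4, -1.6, 1.5]
finger_gap: 0.0007
```

```bash
cat >> h.py <<'E'
def balls():
    for n in('top','scene'):
        c=cam(n);hh=cv2.cvtColor(c['color'],cv2.COLOR_RGB2HSV);m=cv2.inRange(hh,(0,120,60),(6,255,255))|cv2.inRange(hh,(172,120,60),(180,255,255))
        k,l,s,ce=cv2.connectedComponentsWithStats(m)
        for i in range(1,k):
            if s[i,4]<4: continue
            v,u=np.where(l==i);P=pts(c,u,v);P=P[P[:,2]>.01]
            if len(P)<3: continue
            T=np.linalg.inv(c['camera_from_world']);q=np.median(P,0);d=q-T[:3,3];q=q+d/np.linalg.norm(d)*.0065
            a=ax(q)
            if abs(a[1])<.03 and -.12<a[0]<.02: print(n,'ball px',np.round(ce[i]),'n',s[i,4],'axle mm',np.round(a*1000,1),'fwd lean',round(np.arctan2(a[0]+.05,a[2]-.078),3),'r',round(np.hypot(a[0]+.05,a[2]-.078)*1000,1))
    return
E
python3 -c "
from h import *
goto([-.1,0,.099]);balls();c=cam('scene');x=cv2.resize(c['color'][190:350,265:435],None,fx=3.7,fy=3.7);cv2.imwrite('pics/p1.png',x[:,:,::-1])"
```

```text
t 3.175 p [0.4769 0.0277 0.0975] F [-4.44 -1.6   1.46] gap 0.0006770914207251006 q [-4.900e-02 -1.060e-01  1.953e+00 -1.000e-03  1.298e+00 -1.675e+00]
[[-0.998 -0.055 -0.004]
 [-0.055  0.998 -0.   ]
 [ 0.004 -0.    -1.   ]]
axle tcp [-33.    2.   97.5] y yaw err 0.00019490380691349757
offset [ 0.067  -0.002  -0.0013]
scene ball px [383. 271.] n 13 axle mm [-90.8   3.5  52.1] fwd lean -2.137 r 48.3
```

View pics/p1.png

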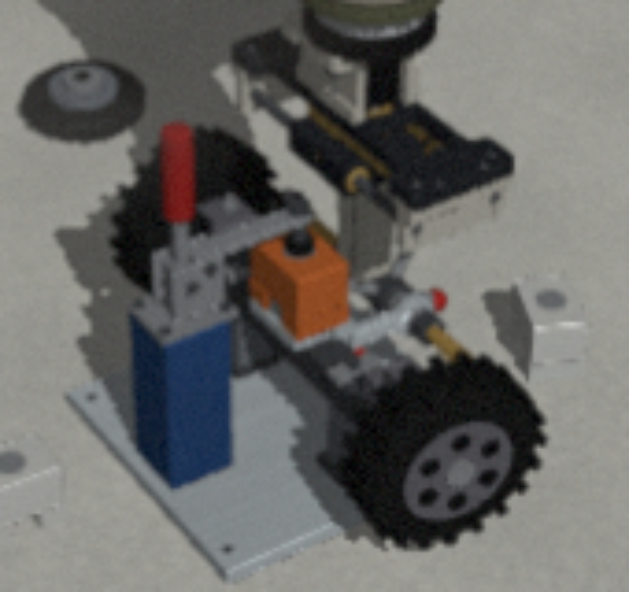

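Gripper is pushing the bar over; balls indicate lean ~57° as predicted (force ~4.5 N). Repeating the cycle.

Request:
{"op": "play_rows", "data": {
  "motion": [
    {"offset":[0,0,-0.043],"delta_rot":[0,0,0],"grip":-1},
    {"offset":[0.034,-0.001,0],"delta_rot":[0,0,0],"grip":-1},
    {"offset":[0.034,-0.001,0],"delta_rot":[0,0,0],"grip":-1},
    {"offset":[0,0,0.043],"delta_rot":[0,0,0],"grip":-1},
    {"offset":[-0.0085,0,0],"delta_rot":[0,0,0],"grip":-1},
    {"offset":[-0.0085,0,0],"delta_rot":[0,0,0],"grip":-1},
    {"offset":[-0.0085,0,0],"delta_rot":[0,0,0],"grip":-1},
    {"offset":[-0.0085,0,0],"delta_rot":[0,0,0],"grip":-1},
    {"offset":[-0.0085,0,0],"delta_rot":[0,0,0],"grip":-1},
    {"offset":[-0.0085,0,0],"delta_rot":[0,0,0],"grip":-1},
    {"offset":[-0.0085,0,0],"delta_rot":[0,0,0],"grip":-1},
    {"offset":[-0.0085,0,0],"delta_rot":[0,0,0],"grip":-1}
  ]
}}

```text
time: 4.82
tool_pos: [0.4774, 0.0259, 0.0978]
ee_rot: [-0.002, -0.028, 1.0, 0.0]
wrist_force: [-5.8, -0.4, 1.4]
finger_gap: 0.0005
```

```bash
python3 -c "
from h import *
goto([-.033,0,.0975]);balls()"
```

```text
t 4.825 p [0.4774 0.0259 0.0978] F [-5.78 -0.39  1.43] gap 0.0004994753088004042 q [-0.053 -0.106  1.952 -0.     1.299 -1.679]
[[-0.998 -0.055 -0.004]
 [-0.055  0.998  0.   ]
 [ 0.004  0.    -1.   ]]
axle tcp [-32.6   0.2  97.8] y yaw err 0.00024930734490607315
offset [ 0.0004 -0.0002  0.0003]
scene ball px [383. 271.] n 12 axle mm [-90.1   4.   52.5] fwd lean -2.138 r 47.6
```

Request:
{"op": "play_rows", "data": {
  "motion": [
    {"offset":[0,0,-0.043],"delta_rot":[0,0,0],"grip":-1},
    {"offset":[0.034,0,0],"delta_rot":[0,0,0],"grip":-1},
    {"offset":[0.034,0,0],"delta_rot":[0,0,0],"grip":-1},
    {"offset":[0,0,0.043],"delta_rot":[0,0,0],"grip":-1},
    {"offset":[-0.0085,0,0],"delta_rot":[0,0,0],"grip":-1},
    {"offset":[-0.0085,0,0],"delta_rot":[0,0,0],"grip":-1},
    {"offset":[-0.0085,0,0],"delta_rot":[0,0,0],"grip":-1},
    {"offset":[-0.0085,0,0],"delta_rot":[0,0,0],"grip":-1},
    {"offset":[-0.0085,0,0],"delta_rot":[0,0,0],"grip":-1},
    {"offset":[-0.0085,0,0],"delta_rot":[0,0,0],"grip":-1},
    {"offset":[-0.0085,0,0],"delta_rot":[0,0,0],"grip":-1},
    {"offset":[-0.0085,0,0],"delta_rot":[0,0,0],"grip":-1}
  ]
}}

```text
time: 6.42
tool_pos: [0.4775, 0.0259, 0.0979]
ee_rot: [-0.002, -0.028, 1.0, 0.0]
wrist_force: [-6.1, 0.5, 1.2]
finger_gap: 0.0001
```

Request:
{"op": "play_rows", "data": {
  "motion": [
    {"offset":[0,0,-0.043],"delta_rot":[0,0,0],"grip":-1},
    {"offset":[0.034,0,0],"delta_rot":[0,0,0],"grip":-1},
    {"offset":[0.034,0,0],"delta_rot":[0,0,0],"grip":-1},
    {"offset":[0,0,0.043],"delta_rot":[0,0,0],"grip":-1},
    {"offset":[-0.0085,0,0],"delta_rot":[0,0,0],"grip":-1},
    {"offset":[-0.0085,0,0],"delta_rot":[0,0,0],"grip":-1},
    {"offset":[-0.0085,0,0],"delta_rot":[0,0,0],"grip":-1},
    {"offset":[-0.0085,0,0],"delta_rot":[0,0,0],"grip":-1},
    {"offset":[-0.0085,0,0],"delta_rot":[0,0,0],"grip":-1},
    {"offset":[-0.0085,0,0],"delta_rot":[0,0,0],"grip":-1},
    {"offset":[-0.0085,0,0],"delta_rot":[0,0,0],"grip":-1},
    {"offset":[-0.0085,0,0],"delta_rot":[0,0,0],"grip":-1}
  ]
}}

```text
time: 7.92
tool_pos: [0.4775, 0.0259, 0.0979]
ee_rot: [-0.002, -0.028, 1.0, 0.0]
wrist_force: [-5.5, -0.0, 0.9]
finger_gap: 0.0003
```

```bash
python3 -c "
from h import *
goto([-.033,0,.0975]);balls()
for w in wheelyaw(cam('top')):print(w)"
```

```text
t 7.925 p [0.4775 0.0259 0.0979] F [-5.47 -0.01  0.85] gap 0.0002986896338363455 q [-0.053 -0.106  1.952 -0.     1.299 -1.679]
[[-0.998 -0.055 -0.004]
 [-0.055  0.998 -0.   ]
 [ 0.004  0.    -1.   ]]
axle tcp [-32.6   0.2  97.9] y yaw err 0.0002164810090756128
offset [ 0.0004 -0.0002  0.0004]
scene ball px [383. 271.] n 13 axle mm [-91.3   2.7  51.6] fwd lean -2.14 r 49.0
(array([0.5077, 0.1616]), ((504.997802734375, 160.68626403808594), (31.738292694091797, 107.88848876953125), 88.9391098022461), array([-0.094,  0.002]), 684)
(array([ 0.5185, -0.1046]), ((519.452392578125, -103.10623931884766), (111.84612274169922, 39.47648620605469), 5.4373931884765625), array([0.105, 0.117]), 915)
```

Request:
{"op": "play_rows", "data": {
  "motion": [
    {"offset":[0,0,-0.043],"delta_rot":[0,0,0],"grip":-1},
    {"offset":[0.034,0,0],"delta_rot":[0,0,0],"grip":-1},
    {"offset":[0.034,0,0],"delta_rot":[0,0,0],"grip":-1},
    {"offset":[0,0,0.043],"delta_rot":[0,0,0],"grip":-1},
    {"offset":[-0.0085,0,0],"delta_rot":[0,0,0],"grip":-1},
    {"offset":[-0.0085,0,0],"delta_rot":[0,0,0],"grip":-1},
    {"offset":[-0.0085,0,0],"delta_rot":[0,0,0],"grip":-1},
    {"offset":[-0.0085,0,0],"delta_rot":[0,0,0],"grip":-1},
    {"offset":[-0.0085,0,0],"delta_rot":[0,0,0],"grip":-1},
    {"offset":[-0.0085,0,0],"delta_rot":[0,0,0],"grip":-1},
    {"offset":[-0.0085,0,0],"delta_rot":[0,0,0],"grip":-1},
    {"offset":[-0.0085,0,0],"delta_rot":[0,0,0],"grip":-1}
  ]
}}

```text
time: 9.57
tool_pos: [0.4774, 0.0259, 0.0979]
ee_rot: [-0.002, -0.028, 1.0, 0.0]
wrist_force: [-5.8, -0.4, 1.2]
finger_gap: 0.0003
```

Request:
{"op": "play_rows", "data": {
  "motion": [
    {"offset":[0,0,-0.043],"delta_rot":[0,0,0],"grip":-1},
    {"offset":[0.034,0,0],"delta_rot":[0,0,0],"grip":-1},
    {"offset":[0.034,0,0],"delta_rot":[0,0,0],"grip":-1},
    {"offset":[0,0,0.043],"delta_rot":[0,0,0],"grip":-1},
    {"offset":[-0.0085,0,0],"delta_rot":[0,0,0],"grip":-1},
    {"offset":[-0.0085,0,0],"delta_rot":[0,0,0],"grip":-1},
    {"offset":[-0.0085,0,0],"delta_rot":[0,0,0],"grip":-1},
    {"offset":[-0.0085,0,0],"delta_rot":[0,0,0],"grip":-1},
    {"offset":[-0.0085,0,0],"delta_rot":[0,0,0],"grip":-1},
    {"offset":[-0.0085,0,0],"delta_rot":[0,0,0],"grip":-1},
    {"offset":[-0.0065,0,0],"delta_rot":[0,0,0],"grip":-1}
  ]
}}

```text
time: 10.95
tool_pos: [0.4666, 0.0253, 0.0977]
ee_rot: [-0.002, -0.028, 1.0, -0.0]
wrist_force: [-7.5, 0.2, 0.1]
finger_gap: 0.0005
```

Request:
{"op": "play_rows", "data": {
  "motion": [
    {"offset":[0,0,0],"delta_rot":[0,0,0],"grip":-1},
    {"offset":[0.004,0,0],"delta_rot":[0,0,0],"grip":-1},
    {"offset":[0,0,-0.05],"delta_rot":[0,0,0],"grip":-1},
    {"offset":[0.03,0,-0.03],"delta_rot":[0,0,0],"grip":-1},
    {"offset":[0.04,0,0],"delta_rot":[0,0,0],"grip":-1},
    {"offset":[0.04,0,0],"delta_rot":[0,0,0],"grip":-1},
    {"offset":[0,0,0],"delta_rot":[0,0,0],"grip":-1}
  ]
}}

```text
time: 11.82
tool_pos: [0.3533, 0.0189, 0.1794]
ee_rot: [0.002, -0.027, 1.0, -0.0]
wrist_force: [0.5, -1.1, -0.4]
finger_gap: 0.0005
```

```bash
python3 -c "
from h import *
goto([-.033,0,.0975]);balls()
c=cam('top')
for w in wheelyaw(c):print(w)
x=cv2.resize(c['color'][190:320,225:405],None,fx=4.4,fy=4.4,interpolation=2);cv2.imwrite('pics/topc2.png',x[:,:,::-1])"
```

```text
t 11.825 p [0.3533 0.0189 0.1794] F [ 0.54 -1.08 -0.4 ] gap 0.0004918417480879785 q [-0.092 -0.585  2.169 -0.     1.554 -1.717]
[[-0.998 -0.055  0.004]
 [-0.055  0.998 -0.   ]
 [-0.004 -0.001 -1.   ]]
axle tcp [-1.570e+02  1.000e-01  1.794e+02] y yaw err -1.620002007302751e-05
offset [-0.1237  0.      0.0824]
top ball px [314. 271.] n 37 axle mm [-1.830e+01  1.000e-01  1.107e+02] fwd lean 0.77 r 45.6
top ball px [317. 301.] n 25 axle mm [-80.5  -0.2 107.6] fwd lean -0.8 r 42.5
scene ball px [381. 252.] n 24 axle mm [-82.1   3.8 106.9] fwd lean -0.837 r 43.2
scene ball px [359. 260.] n 13 axle mm [-21.4   3.9 109.7] fwd lean 0.734 r 42.7
(array([0.5028, 0.156 ]), ((503.5448913574219, 151.7861785888672), (108.68720245361328, 48.605079650878906), 2.6342060565948486), array([-0.018,  0.054]), 967)
(array([ 0.517 , -0.1046]), ((517.8281860351562, -102.81614685058594), (110.8589096069336, 40.451194763183594), 3.4552414417266846), array([0.05 , 0.061]), 916)
```

View pics/topc2.png

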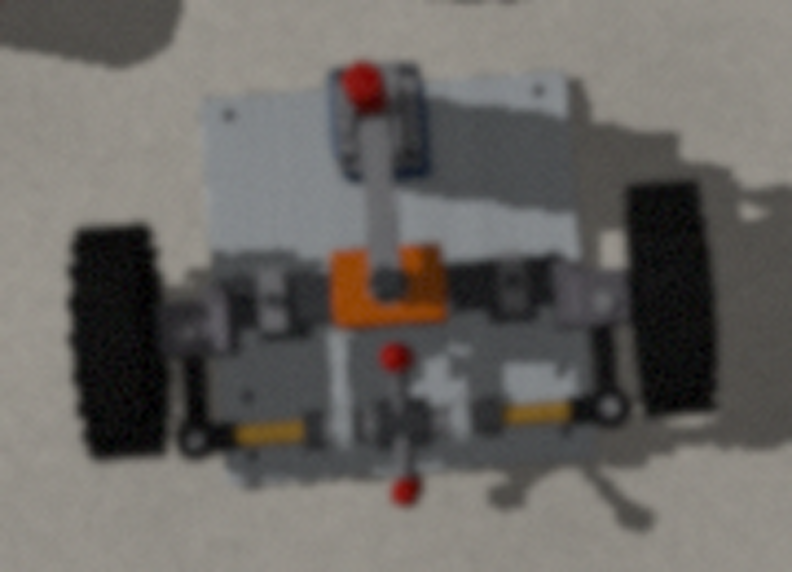

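Wheels now both at ≈ +0.055 (the axle's yaw); bars read lean 0.75–0.77 vs target 0.775, so toe ≈ 0. Next, the clamp handle.

Request:
{"op": "play_rows", "data": {
  "motion": [
    {"offset":[0,0,-0.025],"delta_rot":[0,0,0],"grip":-1},
    {"offset":[-0.054,0,0],"delta_rot":[0,0,0],"grip":-1},
    {"offset":[-0.054,0,0],"delta_rot":[0,0,0],"grip":-1},
    {"offset":[-0.054,0,0],"delta_rot":[0,0,0],"grip":-1},
    {"offset":[-0.054,0,0],"delta_rot":[0,0,0],"grip":-1},
    {"offset":[0,0,0.016],"delta_rot":[0,0,0],"grip":-1},
    {"offset":[-0.009,0,0],"delta_rot":[0,0,0],"grip":-1},
    {"offset":[-0.009,0,0],"delta_rot":[0,0,0],"grip":-1},
    {"offset":[-0.009,0,0],"delta_rot":[0,0,0],"grip":-1},
    {"offset":[-0.009,0,0],"delta_rot":[0,0,0],"grip":-1}
  ]
}}

```text
time: 13.22
tool_pos: [0.604, 0.0329, 0.188]
ee_rot: [-0.001, -0.028, 1.0, -0.0]
wrist_force: [-9.1, -0.4, -5.4]
finger_gap: 0.0003
```

```bash
python3 -c "
from h import *
goto([.141,0,.187])"
```

```text
t 13.225 p [0.604  0.0329 0.188 ] F [-9.07 -0.38 -5.39] gap 0.0003101008235333005 q [-0.03   0.162  1.51  -0.     1.473 -1.656]
[[-0.998 -0.055 -0.003]
 [-0.055  0.998 -0.   ]
 [ 0.003 -0.    -1.   ]]
axle tcp [ 94.1   0.2 188. ] y yaw err 0.00018752299466456152
offset [-0.0469 -0.0002  0.0009]
```

Request:
{"op": "play_rows", "data": {
  "motion": [
    {"offset":[-0.009,0,0],"delta_rot":[0,0,0],"grip":-1},
    {"offset":[-0.009,0,0],"delta_rot":[0,0,0],"grip":-1},
    {"offset":[-0.009,0,0],"delta_rot":[0,0,0],"grip":-1},
    {"offset":[-0.009,0,0],"delta_rot":[0,0,0],"grip":-1},
    {"offset":[-0.009,0,0],"delta_rot":[0,0,0],"grip":-1}
  ]
}}

```text
time: 13.85
tool_pos: [0.6507, 0.0354, 0.1891]
ee_rot: [0.001, -0.028, 1.0, -0.0]
wrist_force: [-4.1, 0.7, 1.8]
finger_gap: 0.0004
```

```bash
cat >> h.py <<'E'
def handle():
    c=cam('scene');hh=cv2.cvtColor(c['color'],cv2.COLOR_RGB2HSV);m=cv2.inRange(hh,(0,120,50),(6,255,255))|cv2.inRange(hh,(172,120,50),(180,255,255))
    k,l,s,ce=cv2.connectedComponentsWithStats(m);i=1+np.argmax(s[1:,4]);v,u=np.where(l==i);P=pts(c,u,v)
    A=(P-ORG)@RA;A=A[A[:,2]>.15];b=np.array([.094,0,.15]);d=np.median(A,0)-b;w=np.linalg.svd(A-A.mean(0))[2][0];w*=np.sign(w[0]+w[2])
    print('grip med axle mm',np.round((d+b)*1000,1),'angle from pivot',np.arctan2(d[0],d[2]),'axis angle',np.arctan2(w[0],w[2]),len(A),np.round(np.ptp(A,axis=0)*1000))
    return c
E
python3 -c "
from h import *
goto([.141,0,.187]);c=handle();x=cv2.resize(c['color'][170:350,255:455],None,fx=3.3,fy=3.3);cv2.imwrite('pics/h1.png',x[:,:,::-1])"
```

```text
t 13.85 p [0.6507 0.0354 0.1891] F [-4.11  0.67  1.77] gap 0.0004203130618472041 q [-0.024  0.282  1.37  -0.     1.489 -1.65 ]
[[-0.998 -0.055  0.001]
 [-0.055  0.998 -0.   ]
 [-0.001 -0.    -1.   ]]
axle tcp [141.    0.2 189.1] y yaw err 0.00017207854101857628
offset [-0.     -0.0002  0.0021]
grip med axle mm [160.4   8.8 186.7] angle from pivot 1.0654540534093666 axis angle 0.5545913344840827 202 [478. 895. 773.]
```

View pics/h1.png

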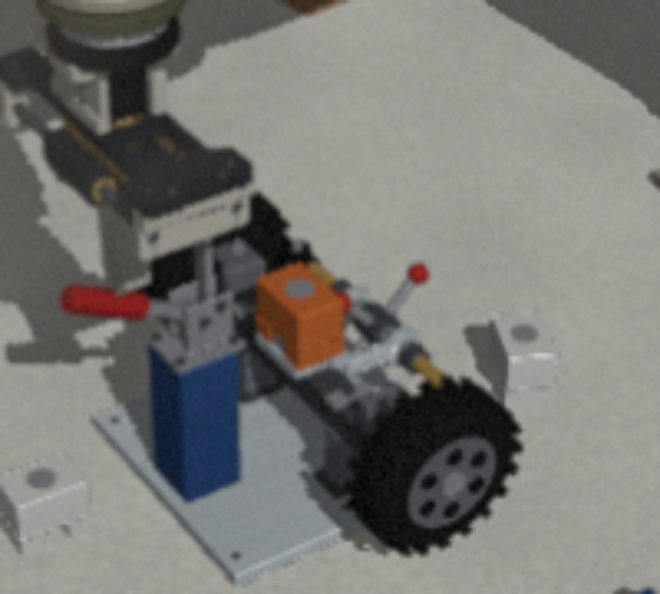

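Handle is nearly over (grip points forward), arm standing up. A bit more to reach the stop.

Request:
{"op": "play_rows", "data": {
  "motion": [
    {"offset":[-0.003,0,0.001],"delta_rot":[0,0,0],"grip":-1},
    {"offset":[-0.003,0,0.001],"delta_rot":[0,0,0],"grip":-1},
    {"offset":[-0.002,0,0],"delta_rot":[0,0,0],"grip":-1}
  ]
}}

```text
time: 14.28
tool_pos: [0.6567, 0.0357, 0.1859]
ee_rot: [-0.002, -0.028, 1.0, -0.0]
wrist_force: [-18.1, -1.8, 9.5]
finger_gap: 0.0003
```

Request:
{"op": "play_rows", "data": {
  "motion": [
    {"offset":[-0.002,0,0],"delta_rot":[0,0,0],"grip":-1},
    {"offset":[0,0,0],"delta_rot":[0,0,0],"grip":-1}
  ]
}}

```text
time: 14.52
tool_pos: [0.657, 0.0358, 0.1858]
ee_rot: [-0.004, -0.028, 1.0, -0.0]
wrist_force: [-22.3, -1.2, 12.7]
finger_gap: 0.0006
```

```bash
python3 -c "
from h import *
goto([.152,0,.187]);c=handle()"
```

```text
t 14.525 p [0.657  0.0358 0.1858] F [-22.28  -1.21  12.66] gap 0.0005697214536188265 q [-2.300e-02  3.090e-01  1.343e+00 -1.000e-03  1.497e+00 -1.649e+00]
[[-0.998 -0.055 -0.008]
 [-0.055  0.998 -0.001]
 [ 0.008 -0.    -1.   ]]
axle tcp [147.2   0.2 185.8] y yaw err 0.00021488312461864084
offset [-0.0048 -0.0002 -0.0013]
grip med axle mm [163.3   8.4 181.1] angle from pivot 1.1483094164627077 axis angle 1.1603403903191605 203 [62. 17. 34.]
```

Handle at its stop (1.15, force rose to ~22 N). Retract up and over the raised arm to above the block, opening.

Request:
{"op": "play_rows", "data": {
  "motion": [
    {"offset":[0.007,0,0],"delta_rot":[0,0,0],"grip":-1},
    {"offset":[0,0,-0.04],"delta_rot":[0,0,0],"grip":-1},
    {"offset":[0,0,-0.04],"delta_rot":[0,0,0],"grip":-1},
    {"offset":[0,0,0],"delta_rot":[0,0,0],"grip":-1},
    {"offset":[0.043,0,0],"delta_rot":[0,0,0],"grip":-1},
    {"offset":[0.043,0,0],"delta_rot":[0,0,0],"grip":0.5},
    {"offset":[0.043,0,0],"delta_rot":[0,0,0],"grip":1},
    {"offset":[0,0,0],"delta_rot":[0,0,0],"grip":1},
    {"offset":[0,0,0],"delta_rot":[0,0,0],"grip":1}
  ]
}}

```text
time: 15.7
tool_pos: [0.525, 0.0284, 0.2653]
ee_rot: [0.0, -0.028, 1.0, -0.0]
wrist_force: [0.6, -0.0, -0.2]
finger_gap: 0.0359
```

```bash
python3 -c "
from h import *
goto([.014,0,.097]);c=handle()
hh=cv2.cvtColor(c['color'],cv2.COLOR_RGB2HSV);m=cv2.inRange(hh,(6,140,90),(18,255,255));m[:,:300]=0;m[:200]=0;m[300:]=0;m[:,400:]=0
v,u=np.where(m>0);P=(pts(c,u,v)-ORG)@RA;k=abs(P[:,2]-.12)<.04;print(np.round(np.percentile(P[k],[2,50,98],axis=0)*1000,1))"
```

```text
t 15.7 p [0.525  0.0284 0.2653] F [ 0.65 -0.05 -0.16] gap 0.03589761228355301 q [-0.043 -0.087  1.625  0.     1.604 -1.669]
[[-0.998 -0.055  0.001]
 [-0.055  0.998  0.   ]
 [-0.001 -0.    -1.   ]]
axle tcp [1.500e+01 1.000e-01 2.653e+02] y yaw err 9.701324488647217e-05
offset [ 1.100e-03 -1.000e-04  1.683e-01]
grip med axle mm [161.7   8.6 181.7] angle from pivot 1.1327330602902057 axis angle 0.5501507588270378 200 [476. 895. 774.]
[[ -3.3 -18.8  91.6]
 [ 19.1  24.6 126.7]
 [ 33.7  31.  137.3]]
```

Request:
{"op": "play_rows", "data": {
  "motion": [
    {"offset":[0.001,0,0.03],"delta_rot":[0,0,0],"grip":1},
    {"offset":[0,0,0.03],"delta_rot":[0,0,0],"grip":1},
    {"offset":[0,0,0],"delta_rot":[0,0,0],"grip":1},
    {"offset":[0,0,0],"delta_rot":[0,0,0],"grip":1},
    {"offset":[0,0,0],"delta_rot":[0,0,0],"grip":1},
    {"offset":[0,0,0.04],"delta_rot":[0,0,0],"grip":1},
    {"offset":[0,0,0.03],"delta_rot":[0,0,0],"grip":1},
    {"offset":[0,0,0.02],"delta_rot":[0,0,0],"grip":1},
    {"offset":[0,0,0.016],"delta_rot":[0,0,0],"grip":1},
    {"offset":[0,0,0],"delta_rot":[0,0,0],"grip":1}
  ]
}}

```text
time: 17.0
tool_pos: [0.5232, 0.0284, 0.0991]
ee_rot: [-0.001, -0.028, 1.0, 0.0]
wrist_force: [0.7, 1.2, 0.9]
finger_gap: 0.093
```

Request:
{"op": "play_rows", "data": {
  "motion": [
    {"offset":[0,0,0],"delta_rot":[0,0,0],"grip":-1},
    {"offset":[0,0,0],"delta_rot":[0,0,0],"grip":-1},
    {"offset":[0,0,0],"delta_rot":[0,0,0],"grip":-1},
    {"offset":[0,0,0],"delta_rot":[0,0,0],"grip":-1},
    {"offset":[0,0,0],"delta_rot":[0,0,0],"grip":-1},
    {"offset":[0,0,0],"delta_rot":[0,0,0],"grip":-1},
    {"offset":[0,0,0],"delta_rot":[0,0,0],"grip":-1}
  ]
}}

```text
time: 17.88
tool_pos: [0.5236, 0.0284, 0.0998]
ee_rot: [0.0, -0.028, 1.0, 0.0]
wrist_force: [-0.5, -0.6, 1.8]
finger_gap: 0.052
```

Request:
{"op": "play_rows", "data": {
  "motion": [
    {"offset":[0,0,-0.008],"delta_rot":[0,0,0],"grip":-1},
    {"offset":[0,0,-0.012],"delta_rot":[0,0,0],"grip":-1},
    {"offset":[0,0,-0.03],"delta_rot":[0,0,0],"grip":-1},
    {"offset":[0,0,-0.035],"delta_rot":[0,0,0],"grip":-1},
    {"offset":[0,0,-0.015],"delta_rot":[0,0,0],"grip":-1}
  ]
}}

```text
time: 18.5
tool_pos: [0.5249, 0.0284, 0.2028]
ee_rot: [0.002, -0.028, 1.0, -0.0]
wrist_force: [0.7, -0.4, -1.5]
finger_gap: 0.0518
```

Request:
{"op": "play_rows", "data": {
  "motion": [
    {"offset":[0,0.02,0],"delta_rot":[0,0,0],"grip":-1},
    {"offset":[0,0.045,0],"delta_rot":[0,0,0],"grip":-1},
    {"offset":[0,0.045,0],"delta_rot":[0,0,0],"grip":-1},
    {"offset":[0,0.045,0],"delta_rot":[0,0,0],"grip":-1},
    {"offset":[0,0.045,0],"delta_rot":[0,0,0],"grip":-1},
    {"offset":[0,0.045,0],"delta_rot":[0,0,0],"grip":-1},
    {"offset":[0,0.045,0],"delta_rot":[0,0,0],"grip":-1},
    {"offset":[0,0.03,0],"delta_rot":[0,0,0],"grip":-1},
    {"offset":[0,0.014,0],"delta_rot":[0,0,0],"grip":-1},
    {"offset":[0,0,0],"delta_rot":[0,0,0],"grip":-1}
  ]
}}

```text
time: 19.75
tool_pos: [0.5049, 0.362, 0.1991]
ee_rot: [-0.0, -0.028, 1.0, -0.0]
wrist_force: [0.5, -0.6, -0.2]
finger_gap: 0.0516
```

```bash
python3 -c "
from h import *
st();c=cam('scene');cv2.imwrite('pics/s5.png',c['color'][:,:,::-1])"
```

```text
t 19.75 p [0.5049 0.362  0.1991] F [ 0.48 -0.58 -0.21] gap 0.0515920117975958 q [ 0.54   0.197  1.45  -0.     1.496 -1.087]
[[-0.998 -0.056 -0.001]
 [-0.056  0.998 -0.001]
 [ 0.001 -0.001 -1.   ]]
```

View pics/s5.png

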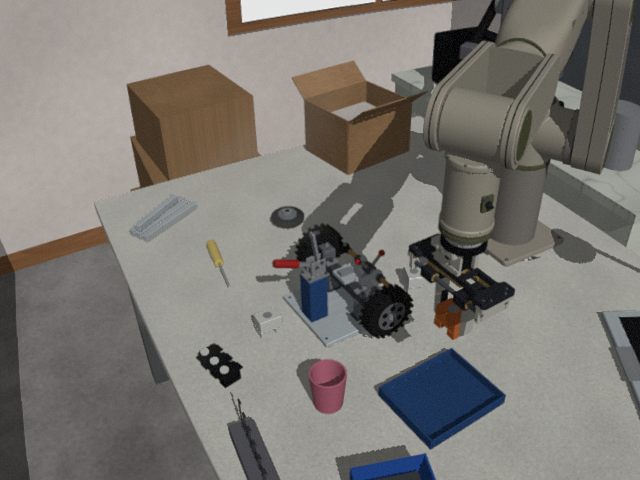

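Block is held upright over the tray region (448,318), axle undisturbed. Lowering gently.

Request:
{"op": "play_rows", "data": {
  "motion": [
    {"offset":[0,0,0.02],"delta_rot":[0,0,0],"grip":-1},
    {"offset":[0,0,0.04],"delta_rot":[0,0,0],"grip":-1},
    {"offset":[0,0,0.04],"delta_rot":[0,0,0],"grip":-1},
    {"offset":[0,0,0.035],"delta_rot":[0,0,0],"grip":-1},
    {"offset":[0,0,0.02],"delta_rot":[0,0,0],"grip":-1},
    {"offset":[0,0,0.01],"delta_rot":[0,0,0],"grip":-1},
    {"offset":[0,0,0.006],"delta_rot":[0,0,0],"grip":-1},
    {"offset":[0,0,0.004],"delta_rot":[0,0,0],"grip":-1},
    {"offset":[0,0,0],"delta_rot":[0,0,0],"grip":-1}
  ]
}}

```text
time: 20.92
tool_pos: [0.5056, 0.3622, 0.0253]
ee_rot: [0.0, -0.028, 1.0, 0.0]
wrist_force: [0.3, 0.6, -1.6]
finger_gap: 0.0519
```

```bash
python3 -c "
from h import *
st();c=cam('scene')
hh=cv2.cvtColor(c['color'],cv2.COLOR_RGB2HSV);m=cv2.inRange(hh,(6,140,70),(18,255,255));m[:300]=0;m[:,:400]=0
v,u=np.where(m>0);P=pts(c,u,v);print(np.round(np.percentile(P,[2,50,98],axis=0)*1000,1),u.mean(),v.mean(),len(u))"
```

```text
t 20.925 p [0.5056 0.3622 0.0253] F [ 0.25  0.65 -1.65] gap 0.05189566473923623 q [ 0.539  0.354  1.595 -0.     1.191 -1.087]
[[-0.998 -0.055  0.001]
 [-0.055  0.998  0.001]
 [-0.001  0.001 -1.   ]]
[[501.9 342.3  17.7]
 [522.2 369.8  50.8]
 [526.5 392.6  62.2]] 436.99380165289256 386.08677685950414 484
```

Request:
{"op": "play_rows", "data": {
  "motion": [
    {"offset":[0,0,0.005],"delta_rot":[0,0,0],"grip":-1},
    {"offset":[0,0,0.004],"delta_rot":[0,0,0],"grip":-1},
    {"offset":[0,0,0.0015],"delta_rot":[0,0,0],"grip":-1},
    {"offset":[0,0,0.001],"delta_rot":[0,0,0],"grip":-1},
    {"offset":[0,0,0],"delta_rot":[0,0,0],"grip":-1}
  ]
}}

```text
time: 21.6
tool_pos: [0.5051, 0.3619, 0.0131]
ee_rot: [-0.0, -0.028, 1.0, -0.0]
wrist_force: [0.1, -0.1, -1.2]
finger_gap: 0.0516
```

Request:
{"op": "play_rows", "data": {
  "motion": [
    {"offset":[0,0,0.001],"delta_rot":[0,0,0],"grip":-1},
    {"offset":[0,0,0],"delta_rot":[0,0,0],"grip":-1}
  ]
}}

```text
time: 21.85
tool_pos: [0.5051, 0.3619, 0.0121]
ee_rot: [-0.0, -0.028, 1.0, -0.0]
wrist_force: [-0.1, 0.2, -0.9]
finger_gap: 0.0519
```

Request:
{"op": "play_rows", "data": {
  "motion": [
    {"offset":[0,0,0.001],"delta_rot":[0,0,0],"grip":-1},
    {"offset":[0,0,0],"delta_rot":[0,0,0],"grip":-1}
  ]
}}

```text
time: 22.1
tool_pos: [0.5053, 0.362, 0.0118]
ee_rot: [0.0, -0.028, 1.0, 0.0]
wrist_force: [-2.6, -1.0, 6.0]
finger_gap: 0.052
```

Contact (6 N). Releasing with a partial opening, then rising.

Request:
{"op": "play_rows", "data": {
  "motion": [
    {"offset":[0,0,0],"delta_rot":[0,0,0],"grip":0.5},
    {"offset":[0,0,0],"delta_rot":[0,0,0],"grip":0.5},
    {"offset":[0,0,0],"delta_rot":[0,0,0],"grip":0.5},
    {"offset":[0,0,0],"delta_rot":[0,0,0],"grip":0.5},
    {"offset":[0,0,-0.01],"delta_rot":[0,0,0],"grip":0.5},
    {"offset":[0,0,-0.03],"delta_rot":[0,0,0],"grip":0.5},
    {"offset":[0,0,-0.05],"delta_rot":[0,0,0],"grip":0.5},
    {"offset":[0,0,-0.06],"delta_rot":[0,0,0],"grip":0.5},
    {"offset":[0.05,0,-0.03],"delta_rot":[0,0,0],"grip":0.5},
    {"offset":[0.06,0,0],"delta_rot":[0,0,0],"grip":0.5},
    {"offset":[0,0,0],"delta_rot":[0,0,0],"grip":0.5}
  ]
}}

```text
time: 23.48
tool_pos: [0.3916, 0.3555, 0.1914]
ee_rot: [-0.001, -0.029, 1.0, -0.0]
wrist_force: [0.5, 0.8, 0.4]
finger_gap: 0.0696
```

```bash
python3 -c "
from h import *
st();handle();balls();t=cam('top');s=cam('scene')
for w in wheelyaw(t):print(w)
for c in(t,s):
  hh=cv2.cvtColor(c['color'],cv2.COLOR_RGB2HSV);m=cv2.inRange(hh,(6,140,70),(18,255,255));n,l,q,ce=cv2.connectedComponentsWithStats(m)
  for i in range(1,n):
    if q[i,4]>60:
      v,u=np.where(l==i);P=pts(c,u,v);print(ce[i],q[i,4],np.round(np.percentile(P,[3,50,97],axis=0)*1000,1).tolist())
hh=cv2.cvtColor(t['color'],cv2.COLOR_RGB2HSV)
for lo,hi in(((165,60,60),(178,255,255)),((20,150,100),(32,255,255))):
  n,l,q,ce=cv2.connectedComponentsWithStats(cv2.inRange(hh,lo,hi));print([np.round(ce[i],1) for i in range(1,n) if q[i,4]>100])
x=np.hstack([cv2.resize(s['color'][200:450,190:515],(800,600))]);cv2.imwrite('pics/fin.png',x[:,:,::-1])"
```

```text
t 23.475 p [0.3916 0.3555 0.1914] F [0.55 0.84 0.36] gap 0.06957660796740944 q [ 6.400e-01 -4.700e-02  1.721e+00  1.000e-03  1.469e+00 -9.890e-01]
[[-0.998 -0.058 -0.001]
 [-0.058  0.998 -0.   ]
 [ 0.001 -0.    -1.   ]]
grip med axle mm [161.4   8.3 181.6] angle from pivot 1.1326645091896237 axis angle 0.5506718919186068 201 [480. 894. 777.]
top ball px [314. 271.] n 36 axle mm [-17.2   0.9 110.9] fwd lean 0.785 r 46.5
top ball px [317. 301.] n 26 axle mm [-80.4  -0.2 109.1] fwd lean -0.774 r 43.5
scene ball px [382. 252.] n 29 axle mm [-83.1   3.  107.1] fwd lean -0.849 r 44.0
scene ball px [358. 261.] n 31 axle mm [-19.3   3.2 108.7] fwd lean 0.786 r 43.4
(array([0.5027, 0.156 ]), ((503.75543212890625, 151.75759887695312), (108.7666015625, 48.67550277709961), 2.8009321689605713), array([-0.01,  0.05]), 961)
(array([ 0.5171, -0.1045]), ((518.05419921875, -103.5373306274414), (110.61278533935547, 38.957786560058594), 4.179555416107178), array([0.05 , 0.059]), 899)
[165.58333333 268.35493827] 324 [[489.8, 334.9, 23.1], [506.7, 356.9, 47.5], [523.0, 384.4, 52.1]]
[562.43963554 413.11845103] 439 [[100.6, -506.5, 19.1], [193.2, -492.1, 85.5], [215.5, -426.1, 236.7]]
[566.46575342 466.61643836] 73 [[20.8, -518.7, 24.6], [105.0, -438.5, 233.1], [134.4, -434.1, 238.0]]
[250.04126214  19.1723301 ] 412 [[-173.8, -1691.9, 135.5], [65.6, -1674.7, 164.9], [129.7, -1657.7, 279.3]]
[ 61.38095238 246.17380952] 420 [[939.6, -1687.9, -747.4], [1083.1, -1670.5, -699.7], [1229.0, -1651.8, -659.2]]
[ 24.02205882 260.06617647] 136 [[1220.8, -1691.7, -749.7], [1273.9, -1672.3, -716.0], [1323.8, -1645.2, -662.0]]
[440.55696203 390.24613221] 711 [[490.1, 342.3, 5.1], [517.0, 377.5, 39.6], [526.2, 392.5, 48.8]]
[array([207.2, 179.5])]
[array([ 58.6, 166.4]), array([454.8, 168.6])]
```

View pics/fin.png

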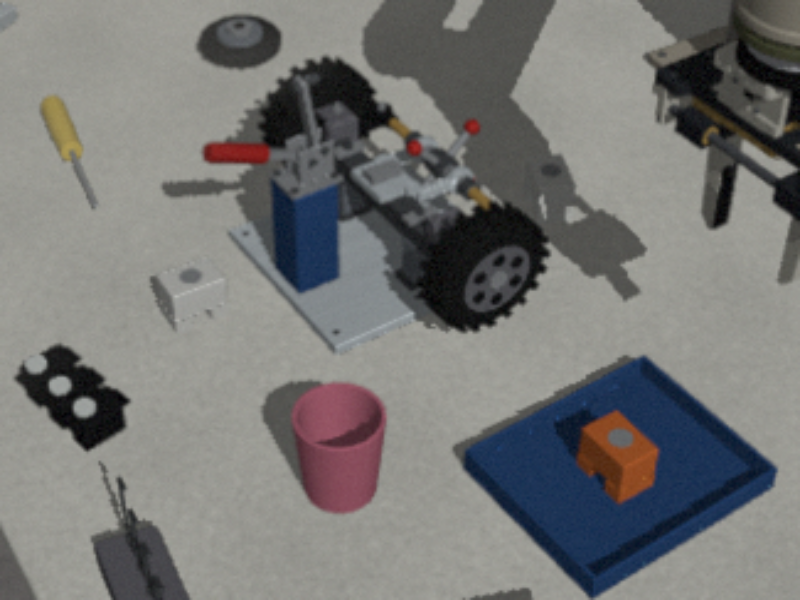

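Block stands upright in the tray at (618,455) in the crop; clamp open, wheels parallel, bystanders unmoved. Handing in.

```bash
python3 -c "
from station import ticket
print(ticket.hand_in())"
```

```text
the job is handed in; nothing more can be done
None
```

The job is done and handed in at about 23.5 s of the 72 s. I turned the turnbuckle in six pushes, from about 1.3 to about 10.2 rad. I then tipped the clamp handle to its stop and set the orange block down in the blue tray.

**Toe:** the last bar leans 0.72–0.80 rad forward, against a target of 0.775, so toe is within about 0.001 rad of zero. The right wheel's edges run at 0.050 and 0.059 rad, matching the axle's yaw of about 0.055. The left wheel's outer edge reads 0.050. Its inner edge reads −0.01, which disagrees. I put that down to the steering parts running into the tyre outline and did not check it further.

**Clamp:** the handle measured 1.15 rad while pressed to its stop and 1.13 after I let go. The difference is within measuring noise, and the arm stands upright, clear of the block. The handle's axis fit failed on some readings because of stray pixels, so I relied on the angle measured from the pivot.

**Block:** it stands upright near the tray's centre, with its top at about 49 mm, where 48 mm is expected.

**Bystanders:** the cup and screwdriver are within half a pixel of where they started. I checked the spare wheel only by eye in the picture, and it looks unmoved. The robot is touching nothing.

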